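# Take a moisture reading of a chopping board

## Task

Check whether the chopping board on the sloping stand is dry: take the hand-held moisture meter out of its holder and zero it by pressing its sprung foot straight down on the round zeroing pad until the pad is fully down, for a moment. Then hold the foot inside the ring marked on the board, with the meter square to the sloping board and pressed on lightly (about 5 N, the foot roughly half way in). Finish while still holding the meter there; never push hard on the board, and leave the mill, the jar and the mug where they stand.

Things in the scene. Friction and masses are not known exactly. Their poses are not given: they have to be found in the camera images.
- meter: Loose hand-held moisture meter, 0.16 kg: white box 30 (x) x 40 (y) x 110 mm, screen on its -x side, sprung foot sticking out 20 mm below. Origin: centre of the foot's face when fully out; z up the meter; the box spans z = 20 to 130 mm. Starts upright in the holder, origin 10 mm above the counter, lowest 20 mm of box in the pocket. Grip its y sides (40 mm apart) from above at z about 105 mm.
- foot (a joint): How far the meter's sprung foot is pushed in: 0 fully out, 0.012 m fully in. The spring pushes back with 0.8 N at 0 rising by 0.8 N per mm (4.8 N at 5 mm, 10.4 N at 12 mm, where it meets a hard stop).
- foot_face (a point): Centre of the flat face of the meter's foot, a dark rubber disc 22 mm across; moves in and out with the foot.
- holder: Fixed wooden holder for the meter: a block 49 (its x) x 59 (its y) x 50 mm high with an open-topped pocket 33 x 43 mm, on a base plate 70 x 80 x 4 mm. Origin: centre of its underside on the counter. The meter starts centred in it, with the same yaw, and lifts straight out.
- pad (a joint): How far the sprung zeroing pad is pressed down: 0 up, 0.005 m fully down. Fully down takes 4 N.
- pad_top (a point): Centre of the top face of the zeroing pad: a round grey disc 44 mm across on a low round white housing (60 mm across, 12 mm high) fixed to the counter; 21 mm above the counter when up; moves with the pad, which presses straight down.
- board: Pale chopping board, 240 (up slope) x 300 x 20 mm, fixed on a low stand. Origin: on the counter under its centre, z up. Its top face slopes 20 degrees, rising towards the frame's +x (away from the robot), so it faces up and to -x; y is level across it. Top face's middle is 84 mm up. The dark bar near the upper edge is a hand slot, not the mark.
- spot (a point): Centre of the ring marked on the board's top face: dark ring 46 mm outside, 38 mm inside diameter, half way up the slope and up to 70 mm left or right of the middle. z points out of the board, square to its sloping face; y level across the board.
- mill: Bystander: dark wooden pepper mill, 54 mm across, 160 mm tall. Origin: centre of its underside.
- jar: Bystander: glass jar with steel lid, 72 mm across, 100 mm tall. Origin: centre of its underside.
- mug: Bystander: white mug, 76 mm across, 85 mm tall, handle at its +y. Origin: centre of its underside.
Not all that is in view belongs to the job. What is shaped like the meter but red is not meant. Leave any orange look-alike of the part that bears pad alone.

How it is judged:
On the way, in this order (a step that is already met when the one before it is completed fails the run):
1. the meter's foot, meter upright, presses the zeroing pad fully down (value of joint pad above 0.0043 m and distance between foot_face and pad_top below 0.02 m and angle between meter's own z axis and vertical below 0.2 rad), for 0.2 s.
2. the foot rests in the ring, meter square to the board, pressed on lightly (contact force between meter and board between 2 and 8 N and distance between foot_face and spot below 0.009 m and angle between the z axis of meter and the z axis of spot, either way round below 0.16 rad and contact force between the fingers and meter above 3 N and contact force between meter and holder below 0.05 N), for 0.2 s.
At the end, for the whole second after the job is handed in: The meter is still held in the fingers and at rest; its foot is within 9 mm of the ring's centre, its long axis within 9 degrees (0.16 rad) of square to the board, and it presses on the board with 2 to 8 N; the pad has come back up; mill, jar and mug stand within 30 mm of where they were (all of step 2 and value of joint pad below 0.002 m and linear speed of meter below 0.02 m/s and distance of each of mill, jar, mug from where it was at the start of the episode below 0.03 m and angle between each of mill, jar, mug's own z axis and vertical below 0.2 rad); the arm keeps its last pose, push and grip.
It fails at once if the meter is pushed on the board with more than 15 N (contact force between meter and board above 15 N).
It fails at once if mill, jar or mug is moved more than 30 mm or knocked over (distance of any of mill, jar, mug from where it was at the start of the episode above 0.03 m or angle between any of mill, jar, mug's own z axis and vertical above 0.4 rad).
It also fails if it takes over 56 s, if anything falls off the work surface, if the arm or the gripper's body presses on something with over 40 N, if the wrist force passes 120 N, or if a joint passes its speed limit or range.

## Robot

A 7-joint arm with a two-finger parallel gripper is mounted at the origin on the work surface. World frame = base frame: x ahead of the robot, y to its left, z up, the work surface at z = 0. Lengths are in m, angles in rad, forces in N, time in s.
With the tool pointing down it reaches from about 0.425 to 0.925 m from the base axis. Payload 6.8 kg.
Tool frame: the origin (TCP) lies on the centre line of the jaws, within the pads' length; the fingertips stand 14 mm ahead of it and the grasp point (between the pads) lies 5 mm behind it (r.tips_ahead is the distance from the TCP to the fingertips, in m); z points along the fingers, y is the line along which they close (so a half turn about z gives the same grasp; the last joint's range is limited). The gripper opens to 85 mm and grips with 20 to 120 N. Pads are 22 mm wide; open, the fingers measure 114 mm over their backs; the gripper's body (76 mm by 85 mm) begins 54 mm behind the grasp point. The pads swing forward as they close: fully open they stand 13 mm farther back than shut.
Start: joints at [1.059, 0.477, 0.022, 1.555, -0.011, 1.109, -0.083], TCP at [0.265, -0.621, 0.209] pointing down, gripper open.
Joint ranges: [-2.96, 2.96], [-0.34, 2.1], [-1.41, 1.46], [0.24, 2.44], [-1.37, 4.51], [0.17, 1.92], [-2.96, 2.96]. Speed limits (rad/s): [2.39, 2.39, 3.14, 3.14, 3.14, 3.14, 3.14].

## Interface

Orientations are given as a rotation vector (axis times angle).
In Python, from bench import r, eyes gives the robot as it stands.
- The arm moves only by the tool step_arm, never from a script. Its argument "rows" is a list of rows, each a list of 6 numbers: the shift along the world's x, y, z in units of 60 cm (1.0 is 60 cm), then the turn, a rotation vector about the world's x, y, z in units of pi rad (1.0 is pi rad). In form: [[x, y, z, rx, ry, rz], ...]. A call has 1 to 5 rows; each row is the pose to reach, as a shift and turn from the pose commanded when the call began, turning the shorter way round; what a row does not reach only later rows make up. A row lasts 1/12 s, in which the tool goes at most 41.7 mm and 7.16 degrees, less where a joint would pass 70% of its speed; a pose out of reach is approached as far as the arm can. A call with a number of a shift or a turn outside -1 to 1 is refused whole. A call with a gripper value outside its range is refused whole. "jaw" is the closure, from 0 (fully open) to 1 (shut), set as the call begins (left out, the last holds). The fingers move at their own pace and stop on an object; "squeeze" is the grip in N (left out, the last holds). Time passes only in rows, so rows that repeat a pose let the fingers close. It gives the time, the measured TCP pose, the force, the opening and the grip force at its end, in the units of the state.
- r.get_obs(): the state, without advancing time (a new reading comes with each control period).
- eyes.grab_frame(name): name is "side" or "top"; returns the picture (384x512x3 uint8, red, green, blue); there is no depth.
- eyes.camera_info(name): a dict with "mtx" (3x3 intrinsics, pixels), "extrinsics" (4x4, takes a point from camera to world coordinates). Camera axes: x right, y down, z forward; pixel columns grow to the right and rows downward; lengths in m; the calibration is good to about 2 mm. A picture is of the moment at which its call begins. camera_info takes no time and is no camera call.
- r.hand_in(): hands the job in; it is judged then, once.
The state is a dict: "clock": time; "joints": joint angles; "qvel": joint speeds; "tau": joint torques, N m; "tcp_pos": TCP position; "orientation": TCP orientation; "contact_force": force on the tool from outside, world axes, zero at the start; "moment": the same for the moment, N m; "grip_width": finger opening in m; "gripper_force": force on a finger pad.
Only numpy, scipy, OpenCV 4.12 (cv2) and the standard library are available. Lean on these libraries where they do the work, as an engineer would, in place of code of your own. Each camera call takes 0.05 s, during which the arm holds its last target. There are 200 camera calls.

## Working session

There is one attempt and no reset: what is moved stays moved. The work goes in short steps, Python scripts to look and compute and a tool call to move; the robot and the scene stay as the last step left them, time stands still between calls to the robot, and variables do not carry over. Pictures are saved under pics/ and viewed, at most 10 in all, crops included, and the job is handed in when it is done.

Besides the shell and the picture viewer there is one more tool, called in YAML: its name, and indented under it one key for each argument. step_arm: Moves the arm, as the interface text tells. Shifts and turns lie within -1 to 1; 1 stands for 60 cm of shift or pi rad of turn. Its arguments: {"type":"object","properties":{"rows":{"type":"array"},"jaw":{"type":"number"},"squeeze":{"type":"number"}},"required":["rows"]}

```bash
ls; mkdir -p pics; python3 - <<'E'
from bench import r, eyes
import cv2, numpy as np
for n in ("side","top"):
    f=eyes.grab_frame(n); cv2.imwrite(f"pics/{n}0.png",f[:,:,::-1])
    c=eyes.camera_info(n); print(n,np.round(c["mtx"],1).tolist(),np.round(c["extrinsics"],3).tolist())
o=r.get_obs(); print(o["clock"],o["tcp_pos"],o["orientation"],o["contact_force"])
E
```

```text
pics
side [[407.1, 0.0, 255.4], [0.0, 407.1, 192.3], [0.0, 0.0, 1.0]] [[-0.693, -0.435, 0.575, -0.229], [-0.72, 0.392, -0.572, 0.776], [0.024, -0.811, -0.585, 0.866], [0.0, 0.0, 0.0, 1.0]]
top [[424.7, 0.0, 254.4], [0.0, 424.7, 191.8], [0.0, 0.0, 1.0]] [[-0.028, -0.998, 0.047, 0.463], [-1.0, 0.028, -0.009, 0.043], [0.007, -0.047, -0.999, 1.228], [0.0, 0.0, 0.0, 1.0]]
0.1 [ 0.26499888 -0.62021218  0.20763743] [-3.07626710e+00 -6.29703777e-01  6.40579170e-04] [ 0.66231683 -0.05334763  0.68611295]
```

View pics/side0.png

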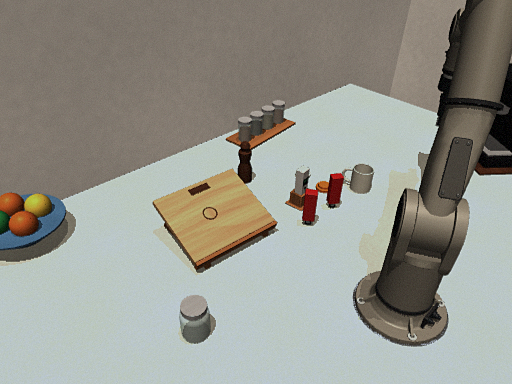

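View pics/top0.png

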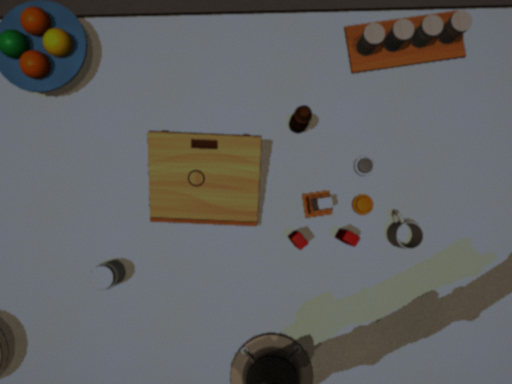

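The top view shows the meter in its holder at about (318,204), with red decoys at (298,239) and (347,236). The grey pad is at (364,165), its orange look-alike at (363,204), the ring at (196,178), the mill at (300,120) and the mug at (404,234). I'll zoom in to measure.

```bash
python3 - <<'E'
import cv2
a=cv2.imread("pics/top0.png")[140:255,280:430]; cv2.imwrite("pics/topc.png",cv2.resize(a,None,fx=5,fy=5,interpolation=cv2.INTER_CUBIC))
a=cv2.imread("pics/side0.png")[150:235,275:385]; cv2.imwrite("pics/sidec.png",cv2.resize(a,None,fx=7,fy=7,interpolation=cv2.INTER_CUBIC))
E
```

```text
(no output)
```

View pics/topc.png

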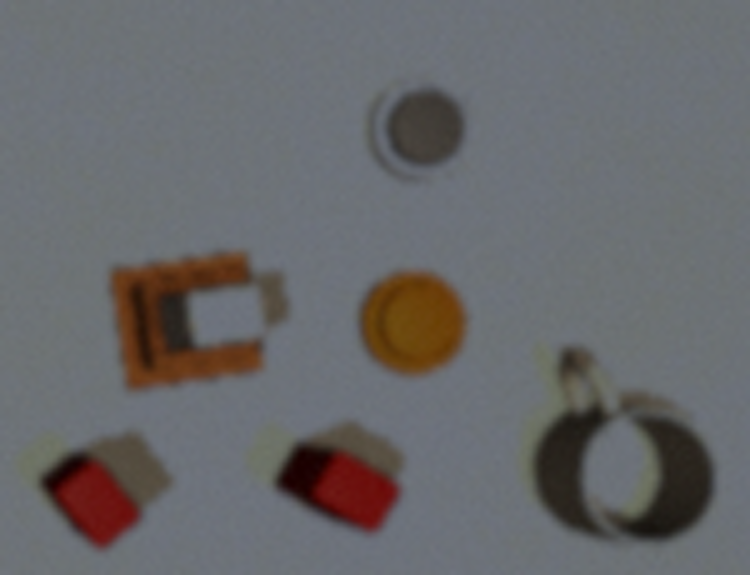

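View pics/sidec.png

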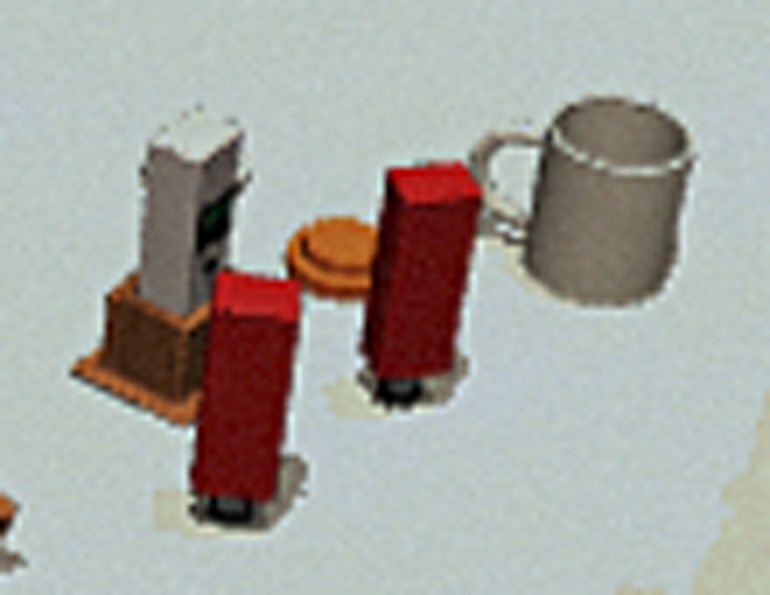

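The zoomed top crop puts the meter's top face at about (228,317), the pad disc at (426,126) and its housing at (414,130), with the holder's left plate edge running (112,268)–(128,388). In the side crop the meter's top face is centred at about (195,136), and the grey pad is hidden behind the meter.

```bash
cat > h.py <<'E'
import numpy as np, cv2
from bench import r, eyes
C={n:eyes.camera_info(n) for n in ("side","top")}
def ray(n,p):
    E=C[n]["extrinsics"]; K=C[n]["mtx"]
    d=E[:3,:3]@np.linalg.solve(K,[p[0],p[1],1]); return E[:3,3],d
def tri(a,b):
    (o,d),(q,e)=ray("side",a),ray("top",b)
    s=np.linalg.lstsq(np.c_[d,-e],q-o,rcond=None)[0]; A,B=o+s[0]*d,q+s[1]*e
    return (A+B)/2,np.linalg.norm(A-B)
def onz(n,p,z):
    o,d=ray(n,p); return o+d*(z-o[2])/d[2]
def proj(n,P):
    E=np.linalg.inv(C[n]["extrinsics"]); c=E[:3,:3]@P+E[:3,3]; u=C[n]["mtx"]@c; return u[:2]/u[2]
tc=lambda X,Y:((X+.5)/5-.5+280,(Y+.5)/5-.5+140)
sc=lambda X,Y:((X+.5)/7-.5+275,(Y+.5)/7-.5+150)
E
python3 - <<'E'
from h import *
np.set_printoptions(precision=4,suppress=True)
print("meter top",tri(sc(195,136),tc(228,317)), onz("top",tc(228,317),.14))
for e in [((112,268),(128,388)),((128,388),(262,370)),((112,268),(247,252))]:
    a,b=[onz("top",tc(*p),.004) for p in e]; print(a,b,np.degrees(np.arctan2(*(b-a)[1::-1])),np.linalg.norm(a-b))
print("holder c",sum(onz("top",tc(*p),.004) for p in ((112,268),(128,388),(262,370),(247,252)))/4)
p=onz("top",tc(426,126),.021); print("pad",p,proj("side",p), onz("top",tc(414,130),.0), onz("top",tc(414,130),.012))
# ring: dark pixels near
for n,(u,v) in (("side",(210,213)),("top",(196,178))):
    g=cv2.cvtColor(cv2.imread(f"pics/{n}0.png"),6)[v-14:v+15,u-14:u+15]
    bg=cv2.medianBlur(g,21); m=((bg.astype(int)-g)>bg*.22).astype(np.uint8)
    ys,xs=np.nonzero(m); e=cv2.fitEllipse(np.c_[xs,ys].astype(np.float32)); print(n,len(xs),e,(xs.min()+xs.max())/2+u-14,(ys.min()+ys.max())/2+v-14)
    for row in m: print("".join(".#"[i] for i in row))
E
```

```text
meter top (array([ 0.4802, -0.1483,  0.1354]), np.float64(0.0018984839256045141)) [ 0.4808 -0.1469  0.14  ]
[ 0.5132 -0.1046  0.004 ] [ 0.4438 -0.1115  0.004 ] -174.32511311432077 0.06972745417654032
[ 0.4438 -0.1115  0.004 ] [ 0.4519 -0.1891  0.004 ] -83.99866955257451 0.07804404132657779
[ 0.5132 -0.1046  0.004 ] [ 0.5202 -0.183   0.004 ] -84.84507054410318 0.0786690315866637
holder c [ 0.4823 -0.1471  0.004 ]
pad [ 0.5887 -0.2849  0.021 ] [301.2739 170.0075] [ 0.5887 -0.2835  0.    ] [ 0.5875 -0.2803  0.012 ]
side 67 ((13.58405590057373, 13.857659339904785), (11.60538101196289, 14.146524429321289), 104.80143737792969) 209.5 213.0
.............................
.............................
.............................
.............................
.............................
.............................
.............................
.............................
..........#######............
........####..#####..........
.......###.......###.........
.......##..........##........
.......#...........##........
......##............##.......
......##............##.......
.......##
[... 701 characters left out ...]
..........
...........#######...........
.........##########..........
........###.....####.........
.......##.........###........
.......##..........###.......
......##............##.......
......##.............##......
......#..............##......
......#..............##......
......##.............##......
......##.............##......
......##............###......
.......##...........##.......
.......###........###........
........#####...#####........
..........#########..........
............#####............
.............................
.............................
.............................
.............................
.............................
.............................
```

```bash
python3 - <<'E'
from h import *
np.set_printoptions(precision=4,suppress=True)
S,d=tri((209.58,212.86),(195.78,177.93)); print("spot",S,d)
im=cv2.imread("pics/top0.png"); h=cv2.cvtColor(im,cv2.COLOR_BGR2HSV).astype(int)
m=((h[:,:,1]>70)&(h[:,:,0]>8)&(h[:,:,0]<32)).astype(np.uint8)
cols=np.arange(160,246,5); 
top=[np.nonzero(m[110:180,c])[0][0]+110 for c in cols]; bot=[np.nonzero(m[190:240,c])[0][-1]+190 for c in cols]
print(top,bot)
for e,z in ((top,.125),(bot,.03)):
    k=np.polyfit(cols,e,1); a,b=[onz("top",(c,np.polyval(k,c)),z) for c in (160,245)]; print(a,b,"y-axis yaw",np.degrees(np.arctan2(-(a-b)[0],(a-b)[1])))
o=r.get_obs(); from scipy.spatial.transform import Rotation as R
print(R.from_rotvec(o["orientation"]).as_matrix())
print(o["grip_width"])
E
```

```text
spot [0.5581 0.1893 0.083 ] 0.0031598642722158133
[np.int64(132), np.int64(131), np.int64(132), np.int64(133), np.int64(133), np.int64(133), np.int64(133), np.int64(133), np.int64(134), np.int64(134), np.int64(134), np.int64(134), np.int64(135), np.int64(135), np.int64(135), np.int64(135), np.int64(136), np.int64(135)] [np.int64(221), np.int64(221), np.int64(221), np.int64(222), np.int64(222), np.int64(222), np.int64(222), np.int64(222), np.int64(222), np.int64(223), np.int64(222), np.int64(223), np.int64(223), np.int64(224), np.int64(223), np.int64(223), np.int64(224), np.int64(224)]
[0.6793 0.2758 0.125 ] [0.6628 0.0541 0.125 ] y-axis yaw -4.2466296833833095
[0.4451 0.3003 0.03  ] [0.4302 0.0618 0.03  ] y-axis yaw -3.5646298068767504
[[ 0.9196  0.3929 -0.0007]
 [ 0.3929 -0.9196  0.0014]
 [-0.0001 -0.0016 -1.    ]]
0.08533708523401445
```

step_arm:
  rows:
    - [0.12,0.26,0.02,0,0,-0.098]
    - [0.12,0.26,0.02,0,0,-0.098]
    - [0.12,0.26,0.02,0,0,-0.098]
    - [0.12,0.26,0.02,0,0,-0.098]
    - [0.12,0.26,0.02,0,0,-0.098]
  jaw: 0

```text
clock: 0.52
tcp_pos: [0.3421, -0.4572, 0.2206]
orientation: [-3.133, -0.165, -0.003]
contact_force: [0.3, -0.1, -0.1]
grip_width: 0.0856
gripper_force: 0.0
```

step_arm:
  rows:
    - [0.12,0.26,0,0,0,0]
    - [0.12,0.26,0,0,0,0]
    - [0.12,0.26,0,0,0,0]
    - [0.12,0.26,0,0,0,0]
    - [0.12,0.26,0,0,0,0]

```text
clock: 0.93
tcp_pos: [0.4128, -0.301, 0.2204]
orientation: [-3.134, -0.167, -0.002]
contact_force: [0.7, 0.8, 0.2]
grip_width: 0.0856
gripper_force: 0.0
```

step_arm:
  rows:
    - [0.12,0.268,0,0,0,0]
    - [0.12,0.268,0,0,0,0]
    - [0.12,0.268,0,0,0,0]
    - [0.12,0.268,0,0,0,0]
    - [0.12,0.268,0,0,0,0]

```text
clock: 1.35
tcp_pos: [0.4838, -0.1407, 0.2206]
orientation: [-3.134, -0.165, -0.003]
contact_force: [-0.3, -0.4, -0.9]
grip_width: 0.0854
gripper_force: 0.0
```

```bash
python3 - <<'E'
from h import *
from scipy.spatial.transform import Rotation as R
o=r.get_obs(); M=R.from_rotvec(o["orientation"]).as_matrix()
print(o["clock"],o["tcp_pos"],M.round(3).tolist(),o["contact_force"],np.degrees(np.arctan2(M[1,1],M[0,1])),o["joints"])
a,b=eyes.grab_frame("top"),eyes.grab_frame("side")
a=cv2.resize(a[150:250,270:370],None,fx=4,fy=4,interpolation=2);b=cv2.resize(b[110:210,260:360],None,fx=4,fy=4,interpolation=2)
cv2.imwrite("pics/above.png",np.hstack([a,b])[:,:,::-1])
E
```

```text
1.35 [ 0.48381316 -0.14071244  0.22063811] [[0.994, 0.105, 0.001], [0.105, -0.994, 0.003], [0.002, -0.003, -1.0]] [-0.27699426 -0.36936363 -0.90763262] -83.97563387813035 [ 0.33539844  0.1925357  -0.19789818  1.93297419  0.04058768  1.0190593
 -1.34583389]
```

View pics/above.png

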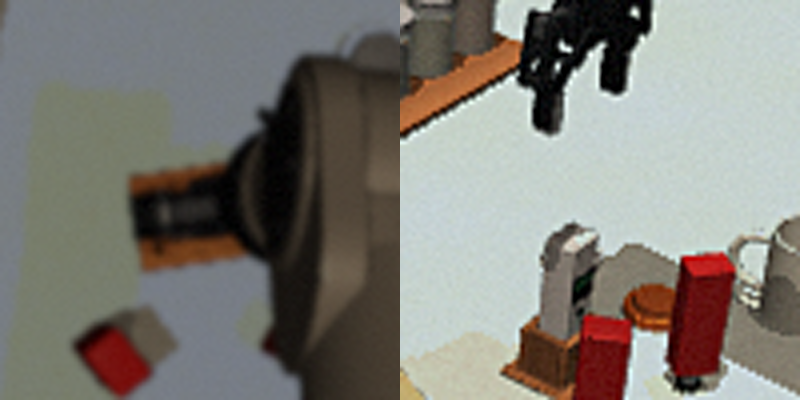

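The gripper is above the meter with its jaws across the y sides. I need a small shift, then straight down.

step_arm:
  rows:
    - [-0.005,-0.01,-0.04,0,0,-0.003]
    - [-0.005,-0.01,-0.09,0,0,-0.003]
    - [-0.005,-0.01,-0.14,0,0,-0.003]
    - [-0.005,-0.01,-0.184,0,0,-0.003]
    - [-0.005,-0.01,-0.184,0,0,-0.003]

```text
clock: 1.87
tcp_pos: [0.4736, -0.1552, 0.1055]
orientation: [-3.137, -0.132, 0.014]
contact_force: [-1.0, 0.1, 0.0]
grip_width: 0.0856
gripper_force: 0.0
```

step_arm:
  rows:
    - [0,0,0,0,0,0]
    - [0,0,0,0,0,0]
    - [0,0,0,0,0,0]
    - [0,0,0,0,0,0]
    - [0,0,0,0,0,0]
  jaw: 1
  squeeze: 40

```text
clock: 2.28
tcp_pos: [0.4799, -0.1543, 0.1122]
orientation: [3.137, 0.136, 0.006]
contact_force: [-0.0, -0.3, 5.5]
grip_width: 0.0383
gripper_force: 39.4
```

step_arm:
  rows:
    - [0,0,0,0,0,0]
    - [0,0,0,0,0,0]
    - [0,0,0,0,0,0]
    - [0,0,0,0,0,0]
    - [0,0,0,0,0,0]

```text
clock: 2.7
tcp_pos: [0.4799, -0.1544, 0.1122]
orientation: [3.137, 0.136, 0.006]
contact_force: [-1.3, 0.4, 5.9]
grip_width: 0.0384
gripper_force: 39.5
```

step_arm:
  rows:
    - [0,0,0.03,0,0,0]
    - [0,0,0.06,0,0,0]
    - [0,0,0.1,0,0,0]
    - [0,0,0.15,0,0,0]
    - [0,0,0.2,0,0,0]

```text
clock: 3.12
tcp_pos: [0.4777, -0.1539, 0.2319]
orientation: [3.138, 0.136, 0.0]
contact_force: [0.5, -0.0, -1.4]
grip_width: 0.0385
gripper_force: 40.9
```

step_arm:
  rows:
    - [0,0,0,0,0,0]
    - [0,0,0,0,0,0]
    - [0,0,0,0,0,0]

```text
clock: 3.37
tcp_pos: [0.4777, -0.1539, 0.23]
orientation: [3.138, 0.136, -0.0]
contact_force: [-0.4, 0.5, -2.4]
grip_width: 0.0386
gripper_force: 40.9
```

```bash
python3 - <<'E'
from h import *
from scipy.spatial.transform import Rotation as R
o=r.get_obs(); M=R.from_rotvec(o["orientation"]).as_matrix()
print(o["clock"],o["tcp_pos"],M.round(3).tolist(),o["contact_force"],o["grip_width"])
P=o["tcp_pos"]; print([proj(n,P+M@[0,0,z]).round(1).tolist() for n in("side","top") for z in (0,.1)], proj("side",np.array([.5887,-.2849,.021])))
a,b=eyes.grab_frame("top"),eyes.grab_frame("side")
cv2.imwrite("pics/l_t.png",a[:,:,::-1]);cv2.imwrite("pics/l_s.png",b[:,:,::-1])
a=cv2.resize(a[150:250,270:370],None,fx=4,fy=4,interpolation=2);b=cv2.resize(b[90:190,260:360],None,fx=6,fy=6,interpolation=2)[:,:400] if 0 else cv2.resize(b[110:210,265:365],None,fx=6,fy=6,interpolation=2)
cv2.imwrite("pics/lift.png",b[:,:,::-1])
E
```

```text
3.3667 [ 0.4777016  -0.15389834  0.22995322] [[0.996, 0.086, -0.0], [0.086, -0.996, -0.0], [-0.0, 0.0, -1.0]] [-0.35813375  0.47878058 -2.35401899] 0.03855993720816722
[[306.5, 143.9], [303.6, 170.1], [334.9, 203.4], [327.3, 204.2]] [301.26491575 170.00546326]
```

View pics/lift.png

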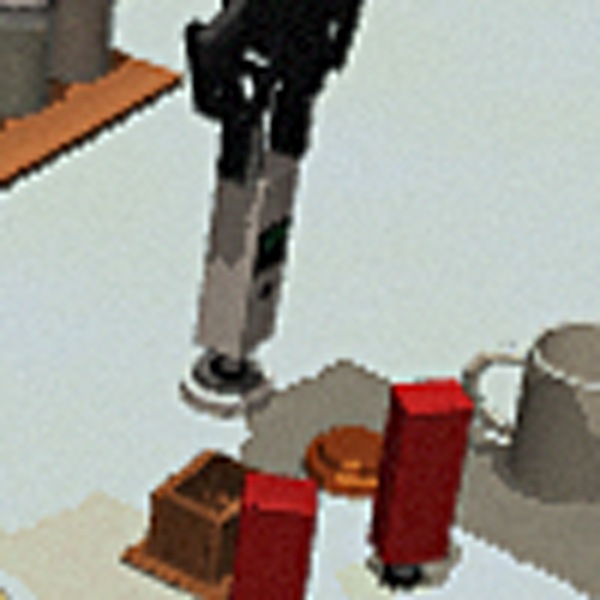

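The meter is gripped straight. Its foot is at about (303,171) in the side view, within 1 px of the prediction, and the holder is empty. Next stop is the pad.

step_arm:
  rows:
    - [0.04,-0.047,0,0,0,0]
    - [0.085,-0.1,0,0,0,0]
    - [0.13,-0.153,0,0,0,0]
    - [0.17,-0.2,0,0,0,0]
    - [0.184,-0.217,0,0,0,0]

```text
clock: 3.88
tcp_pos: [0.5899, -0.2889, 0.2278]
orientation: [3.137, 0.13, -0.002]
contact_force: [-2.1, -0.4, -1.4]
grip_width: 0.0384
gripper_force: 41.0
```

step_arm:
  rows:
    - [0,0,-0.05,0,0,0]
    - [0,0,-0.1,0,0,0]
    - [0,0,-0.14,0,0,0]
    - [0,0,-0.15,0,0,0]
    - [0,0,-0.15,0,0,0]

```text
clock: 4.3
tcp_pos: [0.5864, -0.2832, 0.1366]
orientation: [-3.136, -0.136, 0.01]
contact_force: [-0.9, 0.2, -1.4]
grip_width: 0.0384
gripper_force: 41.0
```

step_arm:
  rows:
    - [0,0,0,0,0,0]
    - [0,0,0,0,0,0]

```text
clock: 4.47
tcp_pos: [0.5898, -0.2845, 0.1418]
orientation: [3.138, 0.136, 0.004]
contact_force: [0.3, -0.1, -0.6]
grip_width: 0.0385
gripper_force: 41.0
```

```bash
python3 - <<'E'
from h import *
from scipy.spatial.transform import Rotation as R
o=r.get_obs(); M=R.from_rotvec(o["orientation"]).as_matrix()
print(o["clock"],o["tcp_pos"],M.round(3).tolist(),o["contact_force"],o["grip_width"])
P=o["tcp_pos"]; print([proj("side",P+M@[0,0,z]).round(1).tolist() for z in (0,.102)], proj("side",np.array([.5885,-.283,.021])))
b=eyes.grab_frame("side")
b=cv2.resize(b[110:210,250:350],None,fx=6,fy=6,interpolation=2)
cv2.imwrite("pics/pad.png",b[:,:,::-1])
E
```

```text
4.4667 [ 0.58976706 -0.28452464  0.14179004] [[0.996, 0.086, 0.002], [0.086, -0.996, -0.001], [0.002, 0.001, -1.0]] [ 0.3390151  -0.14777195 -0.56924555] 0.0384840643023205
[[303.9, 142.3], [301.4, 165.8]] [300.98114101 170.20388021]
```

View pics/pad.png

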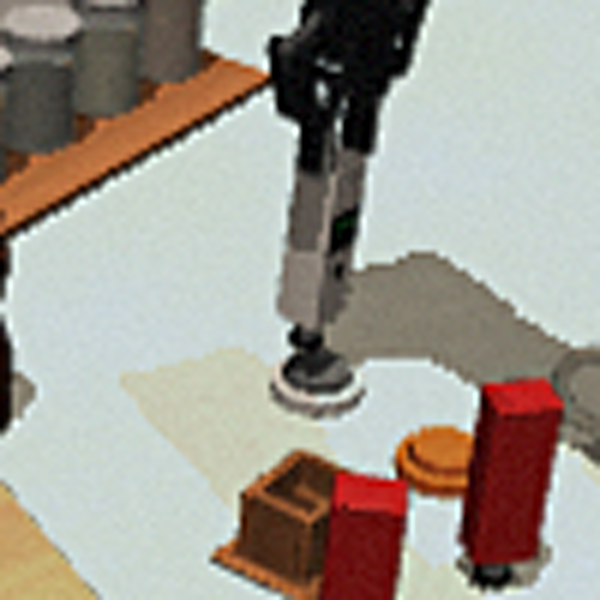

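The foot hangs just above the pad at crop pixel (307,347), and the pad's centre is near crop (318,370), a little to the right. I'll triangulate the pad.

```bash
python3 - <<'E'
from h import *
s=lambda X,Y:((X+.5)/6-.5+250,(Y+.5)/6-.5+110)
print(s(318,371),tri(s(318,371),tc(426,126)))
print(tri(s(319,385),tc(414,130)))
o=r.get_obs(); print(o["tcp_pos"])
# foot ray closest to expected foot
o_,d=ray("side",s(307,341)); P=o["tcp_pos"]-[0,0,.102]; d/=np.linalg.norm(d); print("foot ray offset",o_+d*((P-o_)@d)-P)
E
```

```text
(302.5833333333333, 171.41666666666666) (array([ 0.58762381, -0.28868147,  0.01336217]), np.float64(0.0049658711617813316))
(array([ 0.58498567, -0.28497437,  0.00545998]), np.float64(0.008524675600108018))
[ 0.58985251 -0.28459216  0.14206313]
foot ray offset [ 0.00089086  0.00261646 -0.00245867]
```

step_arm:
  rows:
    - [-0.003,-0.005,-0.012,0,0,0]
    - [-0.003,-0.005,-0.024,0,0,0]
    - [-0.003,-0.005,-0.032,0,0,0]
    - [-0.003,-0.005,-0.038,0,0,0]
    - [-0.003,-0.005,-0.038,0,0,0]

```text
clock: 4.93
tcp_pos: [0.5865, -0.2874, 0.1166]
orientation: [3.139, 0.135, -0.001]
contact_force: [-0.1, -1.8, 1.1]
grip_width: 0.0382
gripper_force: 41.3
```

step_arm:
  rows:
    - [0,0,-0.004,0,0,0]
    - [0,0,-0.008,0,0,0]
    - [0,0,-0.012,0,0,0]
    - [0,0,-0.012,0,0,0]
    - [0,0,-0.012,0,0,0]

```text
clock: 5.35
tcp_pos: [0.5873, -0.2872, 0.1106]
orientation: [3.138, 0.136, 0.001]
contact_force: [0.4, 0.6, 4.4]
grip_width: 0.0383
gripper_force: 41.8
```

step_arm:
  rows:
    - [0,0,-0.003,0,0,0]
    - [0,0,-0.003,0,0,0]
    - [0,0,-0.003,0,0,0]
    - [0,0,-0.003,0,0,0]
    - [0,0,-0.003,0,0,0]

```text
clock: 5.77
tcp_pos: [0.5874, -0.2872, 0.1091]
orientation: [3.138, 0.136, 0.002]
contact_force: [-1.4, -0.4, 6.2]
grip_width: 0.0382
gripper_force: 41.9
```

step_arm:
  rows:
    - [0,0,0,0,0,0]
    - [0,0,0,0,0,0]

```text
clock: 5.93
tcp_pos: [0.5874, -0.2872, 0.1091]
orientation: [3.138, 0.136, 0.002]
contact_force: [0.4, -0.5, 5.5]
grip_width: 0.0383
gripper_force: 41.9
```

step_arm:
  rows:
    - [0,0,0.05,0,0,0]
    - [0,0,0.11,0,0,0]
    - [0,0,0.17,0,0,0]
    - [0,0,0.23,0,0,0]
    - [0,0,0.25,0,0,0]

```text
clock: 6.35
tcp_pos: [0.5889, -0.2875, 0.2637]
orientation: [3.136, 0.136, 0.01]
contact_force: [1.0, -0.6, -0.9]
grip_width: 0.0381
gripper_force: 40.9
```

step_arm:
  rows:
    - [0,0,0,0,0,0]
    - [0,0,0,0,0,0]

```text
clock: 6.52
tcp_pos: [0.5863, -0.2867, 0.2572]
orientation: [-3.138, -0.136, 0.002]
contact_force: [0.4, 0.3, -2.4]
grip_width: 0.0384
gripper_force: 41.0
```

```bash
python3 - <<'E'
from h import *
from scipy.spatial.transform import Rotation as R
o=r.get_obs(); Rc=R.from_rotvec(o["orientation"]); P=o["tcp_pos"]
print(o["clock"],P,o["contact_force"],o["joints"])
y=np.radians(-3.9); t=np.radians(20)
n=np.array([-np.sin(t)*np.cos(y),-np.sin(t)*np.sin(y),np.cos(t)])
x=np.array([np.cos(t)*np.cos(y),np.cos(t)*np.sin(y),np.sin(t)])
T=R.from_matrix(np.c_[x,-np.cross(n,x),-n]); print("turn/pi",(T*Rc.inv()).as_rotvec()/np.pi)
S=np.array([.558,.1885,.0835])
for g in (.08,.02): 
    tcp=S+n*(.102+g); print(g,tcp,"shift units",(tcp-P)/.6)
print("n",n)
E
```

```text
6.5167 [ 0.58634903 -0.28671323  0.257167  ] [ 0.44680753  0.29559112 -2.43923361] [ 0.44289678  0.40727333 -0.11510946  1.54835883  0.04884799  1.18992794
 -1.16519688]
turn/pi [ 0.00084253 -0.11152909 -0.04879183]
0.08 [0.49589648 0.19273379 0.25452406] shift units [-0.15075424  0.79907838 -0.00440491]
0.02 [0.51637017 0.19133804 0.1981425 ] shift units [-0.11663143  0.79675212 -0.09837417]
n [-0.34122812  0.0232626   0.93969262]
```

step_arm:
  rows:
    - [-0.05,0.266,0.03,0,0,0]
    - [-0.05,0.266,0.03,0,0,0]
    - [-0.05,0.266,0.03,0,0,0]
    - [-0.05,0.266,0.03,0,0,0]
    - [-0.05,0.266,0.03,0,0,0]

```text
clock: 6.93
tcp_pos: [0.5551, -0.117, 0.2741]
orientation: [-3.132, -0.154, 0.006]
contact_force: [0.2, 0.7, -1.4]
grip_width: 0.0388
gripper_force: 41.1
```

step_arm:
  rows:
    - [-0.05,0.266,0,0.001,-0.1115,-0.049]
    - [-0.05,0.266,0,0.001,-0.1115,-0.049]
    - [-0.05,0.266,0,0.001,-0.1115,-0.049]
    - [-0.05,0.266,0,0.001,-0.1115,-0.049]
    - [-0.05,0.266,0,0.001,-0.1115,-0.049]

```text
clock: 7.35
tcp_pos: [0.5215, 0.0399, 0.2726]
orientation: [3.084, -0.09, 0.537]
contact_force: [0.6, 0.6, -0.8]
grip_width: 0.0382
gripper_force: 41.3
```

step_arm:
  rows:
    - [-0.05,0.266,-0.03,0,0,0]
    - [-0.05,0.266,-0.03,0,0,0]
    - [-0.05,0.266,-0.03,0,0,0]
    - [-0.05,0.266,-0.03,0,0,0]
    - [-0.05,0.266,-0.03,0,0,0]

```text
clock: 7.77
tcp_pos: [0.4932, 0.1998, 0.2553]
orientation: [3.086, -0.089, 0.538]
contact_force: [0.6, 0.7, -0.9]
grip_width: 0.0382
gripper_force: 41.4
```

step_arm:
  rows:
    - [0,0,0,0,0,0]
    - [0,0,0,0,0,0]
    - [0,0,0,0,0,0]

```text
clock: 8.02
tcp_pos: [0.4966, 0.1895, 0.2567]
orientation: [3.079, -0.109, 0.54]
contact_force: [1.1, -1.0, -2.3]
grip_width: 0.0381
gripper_force: 41.5
```

```bash
cat >> h.py <<'E'
from scipy.spatial.transform import Rotation as R
def state(S,g,L=.102):
    o=r.get_obs(); Rc=R.from_rotvec(o["orientation"]); P=o["tcp_pos"]
    y=np.radians(-3.9); t=np.radians(20)
    n=np.array([-np.sin(t)*np.cos(y),-np.sin(t)*np.sin(y),np.cos(t)])
    x=np.array([np.cos(t)*np.cos(y),np.cos(t)*np.sin(y),np.sin(t)])
    T=R.from_matrix(np.c_[x,-np.cross(n,x),-n])
    F=P+Rc.as_matrix()@[0,0,L]
    print(o["clock"],P,o["contact_force"],"n.F",n@o["contact_force"],"turn/pi",(T*Rc.inv()).as_rotvec()/np.pi)
    print("foot",F,"height over board",n@(F-S),"shift to gap",(S+n*(L+g)-P)/.6,"n",n,"foot px",proj("side",F))
E
python3 - <<'E'
from h import *
np.set_printoptions(precision=4,suppress=True)
state(np.array([.558,.1885,.0835]),.02)
E
```

```text
8.0167 [0.4966 0.1895 0.2567] [ 1.0973 -1.0065 -2.2897] n.F -2.549426178121447 turn/pi [ 0.0005 -0.0006  0.0011]
foot [0.5312 0.1869 0.1608] height over board 0.08177784072812254 shift to gap [ 0.033   0.003  -0.0977] n [-0.3412  0.0233  0.9397] foot px [214.3718 195.8658]
```

step_arm:
  rows:
    - [0.011,0.001,-0.033,0,0,0]
    - [0.022,0.002,-0.066,0,0,0]
    - [0.033,0.003,-0.098,0,0,0]
    - [0.033,0.003,-0.098,0,0,0]
    - [0.033,0.003,-0.098,0,0,0]

```text
clock: 8.43
tcp_pos: [0.5162, 0.1915, 0.1984]
orientation: [3.079, -0.109, 0.54]
contact_force: [-1.1, 0.1, -2.0]
grip_width: 0.0381
gripper_force: 41.5
```

step_arm:
  rows:
    - [0,0,0,0,0,0]
    - [0,0,0,0,0,0]
    - [0,0,0,0,0,0]

```text
clock: 8.68
tcp_pos: [0.5171, 0.1936, 0.2009]
orientation: [3.08, -0.107, 0.548]
contact_force: [-0.4, 0.8, -1.5]
grip_width: 0.0383
gripper_force: 41.5
```

```bash
python3 - <<'E'
from h import *
np.set_printoptions(precision=4,suppress=True)
S=np.array([.558,.1885,.0835]); state(S,0); print("spot px",proj("side",S),proj("top",S))
b=eyes.grab_frame("side"); b=cv2.resize(b[145:245,160:260],None,fx=6,fy=6,interpolation=2)
cv2.imwrite("pics/spot.png",b[:,:,::-1])
E
```

```text
8.6833 [0.5171 0.1936 0.2009] [-0.3816  0.7549 -1.4751] n.F -1.2383375774126035 turn/pi [-0.0002  0.0009  0.0004]
foot [0.5522 0.1913 0.1052] height over board 0.022398498680768045 shift to gap [ 0.0102 -0.0046 -0.0359] n [-0.3412  0.0233  0.9397] foot px [209.4742 208.2372]
spot px [209.2847 212.565 ] [196.4929 178.3366]
```

View pics/spot.png

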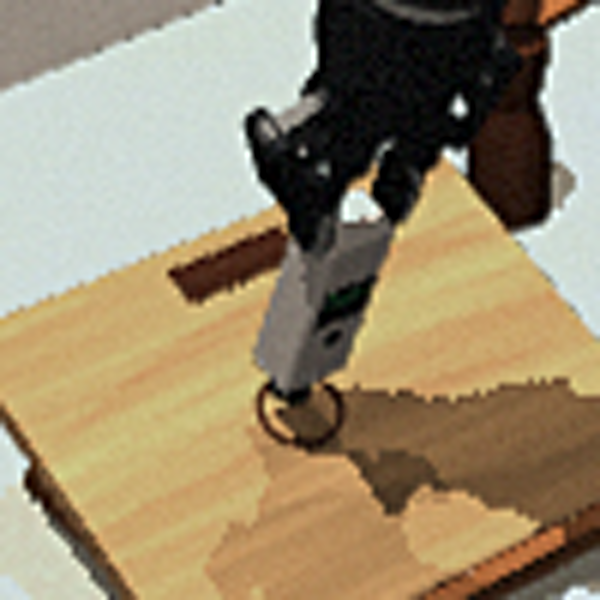

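The foot hangs over the upper-left inside of the ring: foot at crop (292,390), ring centre at crop (300,413). I'll come down along the board's normal, shifting slightly sideways.

step_arm:
  rows:
    - [0.003,-0.005,-0.012,0,0,0]
    - [0.007,-0.005,-0.024,0,0,0]
    - [0.009,-0.005,-0.032,0,0,0]
    - [0.009,-0.005,-0.032,0,0,0]
    - [0.009,-0.005,-0.032,0,0,0]

```text
clock: 9.15
tcp_pos: [0.5218, 0.1903, 0.1796]
orientation: [3.08, -0.106, 0.543]
contact_force: [-0.5, 0.1, -1.9]
grip_width: 0.038
gripper_force: 41.5
```

step_arm:
  rows:
    - [0,0,0,0,0,0]
    - [0,0,0,0,0,0]

```text
clock: 9.32
tcp_pos: [0.5221, 0.1907, 0.1804]
orientation: [3.08, -0.106, 0.545]
contact_force: [0.2, 0.4, -2.3]
grip_width: 0.0384
gripper_force: 41.4
```

```bash
python3 - <<'E'
from h import *
np.set_printoptions(precision=4,suppress=True)
S=np.array([.558,.1885,.0835]); state(S,0)
b=eyes.grab_frame("side"); b=cv2.resize(b[180:230,180:240],None,fx=12,fy=12,interpolation=2)
cv2.imwrite("pics/spot2.png",b[:,:,::-1])
E
```

```text
9.3167 [0.5221 0.1907 0.1804] [ 0.1646  0.4065 -2.2546] n.F -2.165326499228541 turn/pi [-0.0001  0.0003  0.0003]
foot [0.557  0.1883 0.0846] height over board 0.0013641713412929455 shift to gap [ 0.0019  0.0003 -0.0017] n [-0.3412  0.0233  0.9397] foot px [209.5374 212.4178]
```

View pics/spot2.png

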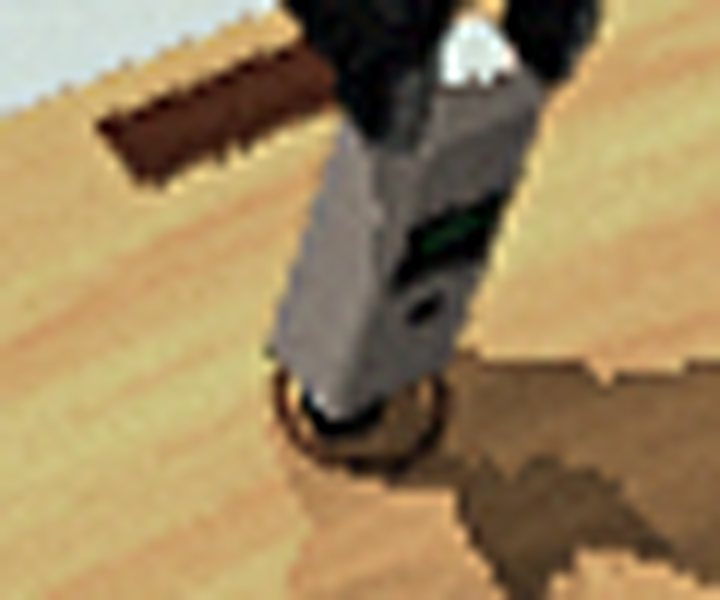

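The foot is centred at about crop (343,398) and the ring at (361,401), so the foot sits about 1.5 px left of centre. I'll work out the in-plane correction.

```bash
python3 - <<'E'
from h import *
S=np.array([.557,.1883,.0835]); x=np.array([.9375,-.0639,.342]); y=np.array([.068,.9977,0])
J=np.c_[proj("side",S+.01*x)-proj("side",S),proj("side",S+.01*y)-proj("side",S)]/.01
s=np.linalg.solve(J,[1.4,0.05]); print(s,(s[0]*x+s[1]*y)/.6)
E
```

```text
[-0.0021965 -0.0037057] [-0.00385201 -0.00592803 -0.00125201]
```

step_arm:
  rows:
    - [-0.003,-0.005,-0.001,0,0,0]
    - [-0.003,-0.005,-0.001,0,0,0]
    - [-0.002,-0.005,-0.004,0,0,0]
    - [-0.001,-0.005,-0.007,0,0,0]
    - [-0.001,-0.005,-0.007,0,0,0]

```text
clock: 9.78
tcp_pos: [0.5215, 0.1874, 0.176]
orientation: [3.08, -0.107, 0.545]
contact_force: [-1.5, -0.6, -0.0]
grip_width: 0.0383
gripper_force: 41.8
```

step_arm:
  rows:
    - [0,0,0,0,0,0]
    - [0,0,0,0,0,0]

```text
clock: 9.95
tcp_pos: [0.5215, 0.1875, 0.1763]
orientation: [3.08, -0.106, 0.545]
contact_force: [-1.2, -0.6, 0.6]
grip_width: 0.0384
gripper_force: 41.8
```

```bash
python3 - <<'E'
from h import *
np.set_printoptions(precision=4,suppress=True)
S=np.array([.558,.1885,.0835]); state(S,0)
b=eyes.grab_frame("side"); b=cv2.resize(b[180:230,180:240],None,fx=12,fy=12,interpolation=2)
cv2.imwrite("pics/spot3.png",b[:,:,::-1])
E
```

```text
9.95 [0.5215 0.1875 0.1763] [-1.2038 -0.5889  0.5583] n.F 0.9216759081768088 turn/pi [0.     0.0004 0.0003]
foot [0.5564 0.185  0.0804] height over board -0.002422968560965425 shift to gap [0.0028 0.0057 0.0052] n [-0.3412  0.0233  0.9397] foot px [210.5313 213.1056]
```

View pics/spot3.png

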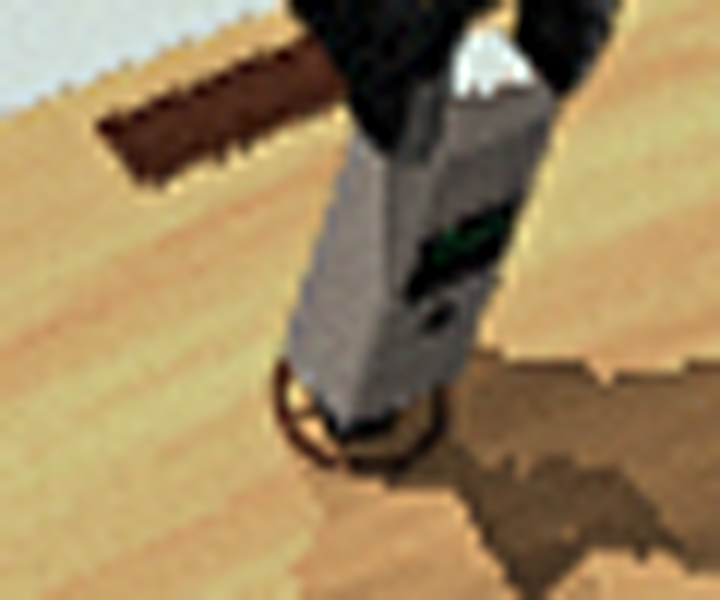

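The foot is now touching near the ring's centre, at about crop (357,400) against (361,401), with around 2.8 N. I'll press about 2.7 mm further.

step_arm:
  rows:
    - [0.0005,0,-0.001,0,0,0]
    - [0.001,0,-0.003,0,0,0]
    - [0.0015,0,-0.004,0,0,0]
    - [0.0015,0,-0.004,0,0,0]
    - [0.0015,0,-0.004,0,0,0]

```text
clock: 10.42
tcp_pos: [0.5224, 0.1875, 0.1738]
orientation: [3.08, -0.106, 0.545]
contact_force: [-2.0, -1.0, 2.8]
grip_width: 0.0383
gripper_force: 42.1
```

step_arm:
  rows:
    - [0,0,0,0,0,0]
    - [0,0,0,0,0,0]
    - [0,0,0,0,0,0]
    - [0,0,0,0,0,0]
    - [0,0,0,0,0,0]

```text
clock: 10.83
tcp_pos: [0.5224, 0.1875, 0.1738]
orientation: [3.08, -0.106, 0.545]
contact_force: [-2.5, -0.8, 2.7]
grip_width: 0.0383
gripper_force: 42.1
```

```bash
python3 - <<'E'
from h import *
np.set_printoptions(precision=4,suppress=True)
state(np.array([.558,.1885,.0835]),0)
E
```

```text
10.8333 [0.5224 0.1875 0.1738] [-2.4929 -0.7503  2.7133] n.F 3.382836744029703 turn/pi [-0.      0.0003  0.0003]
foot [0.5573 0.1851 0.0779] height over board -0.005049858570440633 shift to gap [0.0014 0.0056 0.0093] n [-0.3412  0.0233  0.9397] foot px [210.3733 213.6302]
```

```bash
python3 -c "
from bench import r
print(r.hand_in())"
```

```text
the job is handed in; nothing more can be done
None
```

I zeroed the meter on the pad and handed the job in with its foot held near the centre of the ring, square to the board and pressing at about 5 N; the hand-in returned no verdict.

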